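# Refit the book press handle and nip the book

### The arm

A 6-joint arm with a two-finger parallel gripper is mounted at the origin on the work surface. World frame = base frame: x ahead of the robot, y to its left, z up, the work surface at z = 0. Lengths are in m, angles in rad, forces in N, time in s.
With the tool pointing down it reaches from about 0.25 to 0.775 m from the base axis. Payload 8.9 kg.
Tool frame: the origin (TCP) lies midway between the tips of the shut fingers; the grasp point (between the pads) lies 19 mm behind it; z points along the fingers, x is the direction in which the jaws open and shut, and the axes are right-handed (so a half turn about z gives the same grasp; the last joint's range is limited). The gripper opens to 85 mm and grips with 20 to 120 N. Pads are 22 mm wide; open, the fingers measure 114 mm over their backs; the gripper's body (76 mm by 85 mm) begins 54 mm behind the grasp point. The pads swing forward as they close: fully open they stand 13 mm farther back than shut.
Start: joints at [-1.402, 0.291, -0.153, 1.127, 0, 1.431], TCP at [0.159, -0.5, 0.231] pointing down, gripper open.
Joint ranges: [-2.52, 2.52], [-0.91, 1.74], [-1.3, 1.37], [-1.96, 2.02], [-1.52, 1.47], [-3.14, 3.14]. Speed limits (rad/s): [2.22, 2.22, 2.79, 3.14, 3.14, 3.14].

### API

Orientations are given as a 3x3 rotation matrix whose columns are the frame's x, y, z axes.
In Python, from plant import sense, get_image, finish_job gives the robot as it stands. The module is installed in compiled form; this text tells all that it offers.
- The arm moves only by the tool arm_command, never from a script. Its argument "steps" is a list of rows, each a list of 2 entries, a list of its own where there are three numbers: the shift along the world's x, y, z in m, then the turn, a rotation vector about the world's x, y, z in rad. A call has 1 to 8 rows; each row is the pose to reach, as a shift and turn from the pose commanded when the call began; what a row does not reach only later rows make up. A row lasts 1/12 s, in which the tool goes at most 41.7 mm and 7.16 degrees, less where a joint would pass 70% of its speed; a pose out of reach is approached as far as the arm can. A call with a gripper value outside its range is refused whole. "gripper" is the finger opening in m, from 0 to 0.0854, set as the call begins (left out, the last holds). The fingers move at their own pace and stop on an object; "squeeze" is the grip in N (left out, the last holds). Time passes only in rows, so rows that repeat a pose let the fingers close. It gives the time, the measured TCP pose, the force and the opening at its end, in the units of the state.
- sense(): the state, without advancing time (a new reading comes with each control period).
- get_image(name): name is "scene" or "side" or "wrist"; returns a dict with "pixels" (384x512x3 uint8, blue, green, red), "intrinsics" (3x3 intrinsics, pixels), "eye" and "rotation" of the camera in the world; the wrist camera has in their place "tool_from_camera" (4x4, takes a point from camera to tool coordinates, whose origin is the TCP and whose axes are the tool frame's). Camera axes: x right, y down, z forward; pixel columns grow to the right and rows downward; lengths in m; the calibration is good to about 2 mm. A picture is of the moment at which its call begins: read the wrist's pose just before it. There is no depth.
- finish_job(): hands the job in, once; it reports no verdict.
The state is a dict: "t": time; "qpos": joint angles; "dq": joint speeds; "joint_torque": joint torques, N m; "tcp_pos": TCP position; "tool_rot": TCP orientation; "contact_force": force on the tool from outside, world axes, zero at the start; "ft_torque": the same for the moment, N m; "finger_gap": finger opening in m.
Only numpy, scipy, OpenCV 4.12 (cv2) and the standard library are available. Lean on these libraries where they do the work, as an engineer would, in place of code of your own. Each camera call takes 0.05 s, during which the arm holds its last target.

### The job

The red wing handle has come off the green book press: put it back on the spindle, pressing only lightly while you turn it slowly until its slot finds the cross pin and it drops fully home on the shoulder; never force it. Then wind it clockwise until the platen bears snugly on the blue book, without crushing the book, and let go of the handle. Leave the tape roll, the pencil cup and the calculator where they are.

Things in the scene. Friction and masses are not known exactly. Their poses are not given: they have to be found in the camera images.
- handle: Loose wing handle, 56 mm tall, 0.15 to 0.25 kg, standing on its hub on the bench. Grey hub 31 mm across, z 0 to 30; above it a red grip bar 90 (along its x) x 18 (y) x 26 mm, z 30 to 56. Origin: centre of the hub's underside; z up. Blind bore 13.6 mm wide, 26 deep from below; across the underside a 6.6 mm slot, 9 deep, along x: it fits either way round
- shoulder (a point): Point on the upright spindle axis, level with the shoulder (30 mm disc) on which the hub's underside rests when home; z up; sinks with the platen. Above it: round 12 mm spindle, 22 mm tall, top 4 mm coned; through it a 26 mm cross pin, 5 mm thick, its top 7 mm above the shoulder. The pin may point ANY way and this frame does NOT show which: a hub not lined up stops 7 mm short
- press: Green bench press, fixed. Origin: centre of its underside, z up, on the spindle axis. Base 300 (x) x 280 (y), top at z 30; columns at y +-121; crosshead 44 x 280 mm along y, top z 142; shoulder about z 170. Turning the spindle clockwise (from above) lowers platen and spindle together, 1.91 mm per rad. Free of the book it takes 0.12 N m to lower, 0.18 to raise, and stays where it is left
- platen: Aluminium plate 240 (x) x 176 (y) x 12 mm of the press, level above the book, driven by the spindle; origin: centre of its underside. It starts 1.6 to 4.5 mm clear of the book, so the spindle must turn 0.85 to 2.35 rad before it touches
- book: Blue hardback 264 x 194 x 28 mm lying in the press under the platen; origin: centre of its underside, its top 28 mm above. Springy: it gives 1 mm per 100 N, so past first touch each 0.1 rad adds about 19 N at the platen and 0.035 N m at the handle. A snug nip is 20 to 120 N; over 200 N crushes it
- tape: Roll of green tape lying flat, 72 mm across, 19 mm tall; origin: centre of its underside. Leave alone
- pencil_cup: Yellow cup 80 mm across, 98 mm tall, with pencils up to 175 mm; origin: centre of its underside. Leave alone
- calculator: Blue pocket calculator 140 x 80 x 18 mm lying flat; origin: centre of its underside. Leave alone

How it is judged:
On the way, in this order (a step that is already met when the one before it is completed fails the run):
1. the handle is fully home on the spindle's shoulder (z of handle in the frame of shoulder between -0.0025 and 0.0025 m and horizontal distance between handle and shoulder below 0.003 m and angle between handle's own z axis and vertical below 0.1 rad), for 0.2 s.
2. the platen bears on the book (contact force between platen and book above 10 N), for 0.2 s.
At the end, for the whole second after the job is handed in: The handle sits fully home on the shoulder (within 2.5 mm in height, 3 mm sideways, upright), at rest and released, and the platen bears on the book with more than 10 N (all of step 1 and contact force between platen and book above 10 N and linear speed of handle below 0.02 m/s); the robot touches nothing.
It fails at once if the handle is forced: it bears on the press with over 25 N while it is not yet home (contact force between handle and press above 25 N and z of handle in the frame of shoulder above 0.0035 m).
It fails at once if the book is crushed: over 200 N from the platen (contact force between platen and book above 200 N).
It fails at once if the tape roll, the pencil cup or the calculator is moved by over 20 mm (distance of any of tape, pencil_cup, calculator from where it was at the start of the episode above 0.02 m).
It also fails if it takes over 72 s, if anything falls off the work surface, if the arm or the gripper's body presses on something with over 40 N, if the wrist force passes 120 N, or if a joint passes its speed limit or range.

## Working session

There is one attempt and no reset: what is moved stays moved. The work goes in short steps, Python scripts to look and compute and a tool call to move; the robot and the scene stay as the last step left them, time stands still between calls to the robot, and variables do not carry over. Pictures are saved under pics/ and viewed, and the job is handed in when it is done.

Besides the shell and the picture viewer there is one more tool, called after ">>>" as a command line: name --argument value ..., lists and objects as JSON in quotes. arm_command: Moves the arm, as the interface text tells. Its arguments: {"type":"object","properties":{"steps":{"type":"array","items":{"type":"array"}},"gripper":{"type":"number"},"squeeze":{"type":"number"}},"required":["steps"]}

```bash
mkdir -p pics
python3 - <<'E'
from plant import sense,get_image
import cv2
s=sense()
print({k:(v if not hasattr(v,'round') else v) for k,v in s.items()})
for n in ['scene','side','wrist']:
    d=get_image(n); cv2.imwrite(f'pics/{n}0.png',d['pixels'])
    print(n,{k:v for k,v in d.items() if k!='pixels'})
E
```

```text
{'t': 0.0, 'qpos': array([-1.40228839e+00,  2.91308175e-01, -1.54107214e-01,  1.12669909e+00,
        9.20979840e-06,  1.43147477e+00]), 'dq': array([-0.00020792,  0.00092407,  0.00077942,  0.00204333, -0.0021077 ,
        0.00042438]), 'joint_torque': array([ 1.44713381e-04, -5.37140000e+01,  3.31368542e+01,  1.59050664e-02,
       -4.17010378e-04, -1.34279864e-05]), 'tcp_pos': array([ 0.15899319, -0.49989529,  0.23072495]), 'tool_rot': array([[ 3.02990721e-01, -9.52993483e-01, -2.11989876e-04],
       [-9.52992614e-01, -3.02990734e-01,  1.30102550e-03],
       [-1.30409979e-03, -1.92173869e-04, -9.99999131e-01]]), 'contact_force': array([-0.21611668,  0.18447243, -0.66667867]), 'ft_torque': array([-0.04207416,  0.0199125 ,  0.02091545]), 'finger_gap': 0.08549518396495356}
scene {'intrinsics': array([[428.57323351,   0.        , 251.38836585],
       [  0.        , 428.57323351, 195.48046181],
       [  0.        ,   0.        ,   1.        ]]), 'eye': array([ 0.85868262, -0.64215999,  1.1610918 ]), 'rotation': array([[ 0.9050866 ,  0.34407553, -0.24986051],
       [ 0.42491135, -0.
[... 299 characters left out ...]
 ]), 'rotation': array([[-0.80158992, -0.30410532,  0.51475583],
       [-0.59758437,  0.4343335 , -0.67397873],
       [-0.01861518, -0.84786459, -0.52988594]])}
wrist {'intrinsics': array([[282.14151889,   0.        , 259.93075202],
       [  0.        , 282.14151889, 197.3774043 ],
       [  0.        ,   0.        ,   1.        ]]), 'tool_from_camera': array([[ 9.99999986e-01, -7.07059495e-05, -1.49311840e-04,
         6.68267297e-04],
       [ 1.09067895e-04,  9.61383676e-01,  2.75211583e-01,
        -6.96456677e-02],
       [ 1.24086869e-04, -2.75211595e-01,  9.61383671e-01,
        -1.42716340e-01],
       [ 0.00000000e+00,  0.00000000e+00,  0.00000000e+00,
         1.00000000e+00]])}
```

View pics/scene0.png

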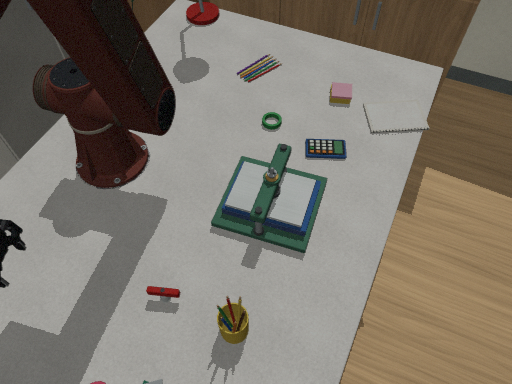

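View pics/side0.png

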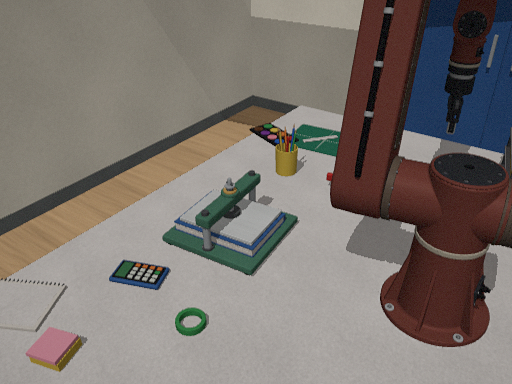

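View pics/wrist0.png

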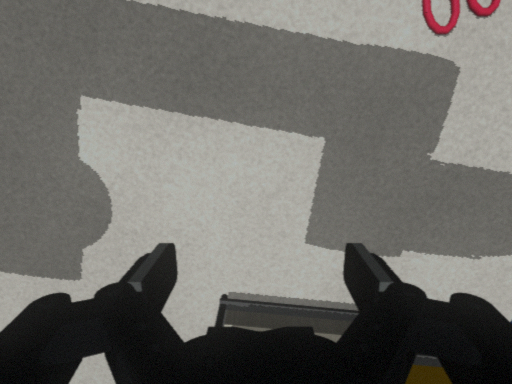

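Scene view: the red handle is at (163,292), the press spindle at about (271,175), the cup at (234,325). In the side view the spindle is at about (229,186). The wrist does not see the handle. Next I measure by colour.

```bash
cat > h.py <<'E'
import numpy as np,cv2
from plant import sense,get_image
def cam(n):
    if n=='wrist':
        s=sense(); d=get_image(n); T=d['tool_from_camera']; R=s['tool_rot']
        return d['pixels'],d['intrinsics'],s['tcp_pos']+R@T[:3,3],R@T[:3,:3]
    d=get_image(n); return d['pixels'],d['intrinsics'],d['eye'],d['rotation']
def ray(c,uv):
    v=c[3]@np.linalg.solve(c[1],np.array([uv[0],uv[1],1.])); return v/np.linalg.norm(v)
def plane(c,uv,z):
    v=ray(c,uv); return c[2]+v*(z-c[2][2])/v[2]
def two(c1,p1,c2,p2):
    a,b=ray(c1,p1),ray(c2,p2)
    s=np.linalg.lstsq(np.c_[a,-b],c2[2]-c1[2],rcond=None)[0]
    P,Q=c1[2]+a*s[0],c2[2]+b*s[1]; return (P+Q)/2,np.linalg.norm(P-Q)
def proj(c,P):
    q=c[1]@(c[3].T@(np.asarray(P)-c[2])); return q[:2]/q[2]
def red(img):
    h=cv2.cvtColor(img,cv2.COLOR_BGR2HSV)
    return (((h[...,0]<8)|(h[...,0]>172))&(h[...,1]>150)&(h[...,2]>60)).astype(np.uint8)
E
python3 - <<'E'
from h import *
np.set_printoptions(precision=4,suppress=True)
c=cam('scene'); m=red(c[0]); m[:270]=0;m[310:]=0;m[:,:135]=0;m[:,195:]=0
k=cv2.findContours(m,0,2)[0]; k=max(k,key=cv2.contourArea); r=cv2.minAreaRect(k); print(r)
b=cv2.boxPoints(r)
for p in [r[0],*b]: print(p,plane(c,p,.056),plane(c,p,.03))
cv2.imwrite('pics/a1.png',cv2.resize(c[0][270:315,130:200],None,fx=8,fy=8,interpolation=2))
cv2.imwrite('pics/a2.png',cv2.resize(c[0][130:250,210:335],None,fx=5,fy=5,interpolation=2))
d=cam('side')
cv2.imwrite('pics/a3.png',cv2.resize(d[0][160:270,160:305],None,fx=5,fy=5,interpolation=2))
E
```

```text
((162.5445556640625, 291.5544738769531), (31.642183303833008, 8.15930461883545), 5.710593223571777)
(162.5445556640625, 291.5544738769531) [ 0.4399 -0.3597  0.056 ] [ 0.4301 -0.3531  0.03  ]
[146.396  294.0396] [ 0.4039 -0.3841  0.056 ] [ 0.3932 -0.3781  0.03  ]
[147.2079 285.9208] [ 0.3931 -0.3636  0.056 ] [ 0.3822 -0.357   0.03  ]
[178.6931 289.0693] [ 0.4762 -0.3352  0.056 ] [ 0.4672 -0.328   0.03  ]
[177.8812 297.1881] [ 0.4859 -0.356   0.056 ] [ 0.4772 -0.3492  0.03  ]
```

View pics/a1.png

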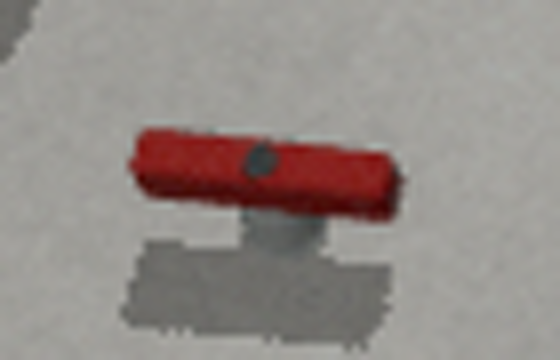

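View pics/a2.png

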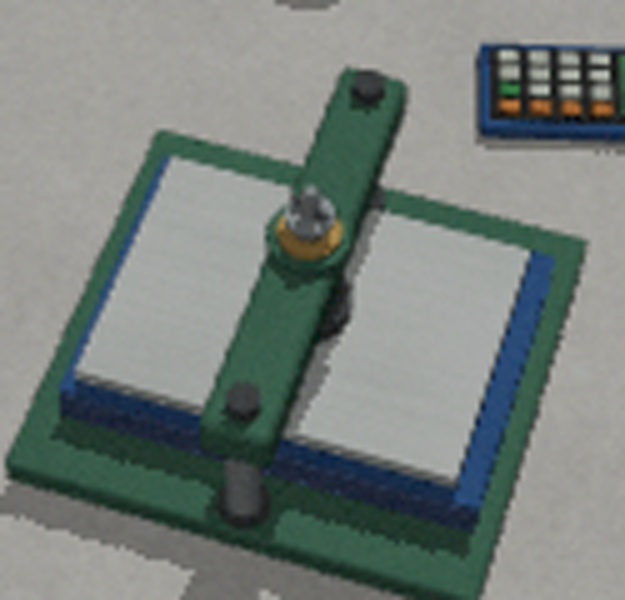

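View pics/a3.png

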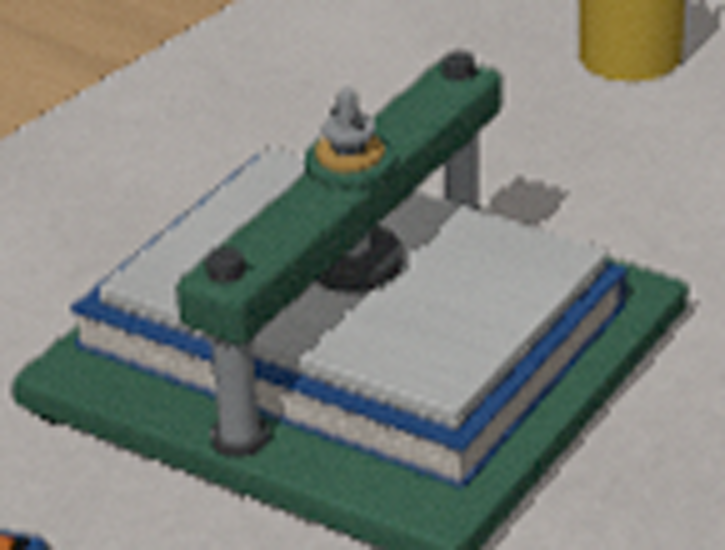

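Run:
```python
from h import *
np.set_printoptions(precision=4,suppress=True)
c=cam('scene'); d=cam('side')
h=plane(c,(162.6,290.1),.056); print('handle mark',h)
a=plane(c,(130+140/8,270+130/8),.056);b=plane(c,(130+395/8,270+155/8),.056); print(a,b,np.linalg.norm(a-b),np.arctan2(*(b-a)[1::-1]))
P=two(c,(272.2,167.8),d,(229.2,178.2)); print('spindle top',P)
# crosshead bolts scene far/near and side
print('bolts',two(c,(283.3,147.3),d,(204.7,212.5)),two(c,(258.3,209.5),d,(251.7,172.5)))
for s in [(162.5,290.5)]: pass
print(sense()['t'])
```

```text
handle mark [ 0.4379 -0.3561  0.056 ]
[ 0.3944 -0.364   0.056 ] [ 0.4783 -0.3352  0.056 ] 0.08874191406873445 0.3311224573663112
spindle top (array([0.5781, 0.0539, 0.1894]), np.float64(0.0035268785282887042))
bolts (array([0.5657, 0.1731, 0.146 ]), np.float64(0.001155374075626068)) (array([ 0.5897, -0.0662,  0.1476]), np.float64(0.002851261847732704))
0.35
```

Run:
```python
from h import *
np.set_printoptions(precision=4,suppress=True)
c=cam('scene')
print(plane(c,(233,335),.0),plane(c,(233,318),.098))
```

```text
[ 0.6556 -0.3705  0.    ] [ 0.6539 -0.3556  0.098 ]
```

>>> arm_command --steps '[[[0.035, 0.018, -0.005], [0, 0, 0]], [[0.07, 0.036, -0.01], [0, 0, 0]], [[0.105, 0.054, -0.015], [0, 0, 0]], [[0.14, 0.072, -0.02], [0, 0, 0]], [[0.175, 0.09, -0.025], [0, 0, 0]], [[0.21, 0.108, -0.03], [0, 0, 0]], [[0.245, 0.126, -0.03], [0, 0, 0.01]], [[0.279, 0.144, -0.03], [0, 0, 0.02]]]'

```text
t: 1.07
tcp_pos: [0.4396, -0.3549, 0.2011]
tool_rot: [[0.322, -0.947, -0.0], [-0.947, -0.322, 0.0], [-0.0, 0.0, -1.0]]
contact_force: [0.1, -1.6, -0.1]
finger_gap: 0.0854
```

Run:
```python
from h import *
np.set_printoptions(precision=4,suppress=True)
c=cam('wrist'); cv2.imwrite('pics/w1.png',c[0]); print(sense()['qpos'],sense()['tcp_pos'])
m=red(c[0]); k=max(cv2.findContours(m,0,2)[0],key=cv2.contourArea); print(cv2.contourArea(k)); r=cv2.minAreaRect(k); print(r)
for p in [r[0],*cv2.boxPoints(r)]: print(p,plane(c,p,.056))
```

```text
[-0.8     0.387  -0.0943  1.0883  0.0033  2.0087] [ 0.4448 -0.3519  0.2012]
1983.5
((469.962158203125, 259.52215576171875), (60.564693450927734, 68.58489990234375), 25.942296981811523)
(469.962158203125, 259.52215576171875) [ 0.4351 -0.6082  0.056 ]
[427.7294 277.1116] [ 0.3995 -0.5737  0.056 ]
[457.733  215.4377] [ 0.4774 -0.5684  0.056 ]
[512.1949 241.9327] [ 0.4693 -0.6414  0.056 ]
[482.1913 303.6066] [ 0.3886 -0.652   0.056 ]
```

View pics/w1.png

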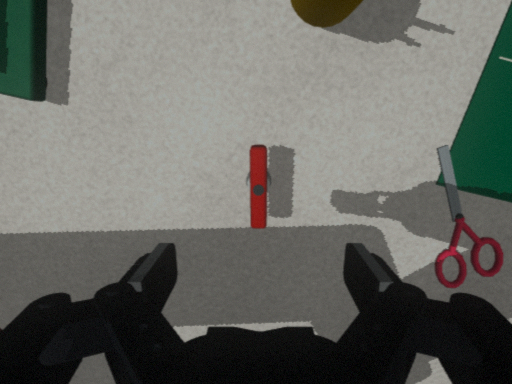

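Wrist view: the red bar is upright at (258,187), its ends at rows 146 and 228, its dark centre mark at (258,189). The scissors gave the large red contour, so I exclude them.

Run:
```python
from h import *
np.set_printoptions(precision=4,suppress=True)
for i in range(2):
    c=cam('wrist'); print(c[2],sense()['tcp_pos'],sense()['dq'])
m=red(c[0]); m[:,300:]=0; k=max(cv2.findContours(m,0,2)[0],key=cv2.contourArea); r=cv2.minAreaRect(k); print(r)
for p in [r[0],*cv2.boxPoints(r)]: print(p,plane(c,p,.056))
g=c[0][150:230,240:280]; cv2.imwrite('pics/w2.png',cv2.resize(g,None,fx=7,fy=7))
q=c[0].astype(int); d=((q.sum(2)<200)&(abs(q[...,2]-q[...,1])<25)).astype(np.uint8); d[:170]=0;d[210:]=0;d[:,245:]*=1;d[:,:248]=0;d[:,268:]=0
ys,xs=np.nonzero(d); print(len(ys),xs.mean(),ys.mean(),plane(c,(xs.mean(),ys.mean()),.056))
```

```text
[ 0.5104 -0.3299  0.3441] [ 0.4422 -0.3535  0.2011] [-0.0775 -0.0216 -0.0388  0.0014 -0.0357 -0.0631]
[ 0.508  -0.3314  0.3439] [ 0.4401 -0.3547  0.201 ] [-0.0594 -0.0166 -0.0251  0.0007 -0.0126 -0.0223]
((258.5, 190.0), (80.0, 15.0), 90.0)
(258.5, 190.0) [ 0.4377 -0.3541  0.056 ]
[251. 150.] [ 0.4747 -0.3333  0.056 ]
[266. 150.] [ 0.4797 -0.3477  0.056 ]
[266. 230.] [ 0.3976 -0.3766  0.056 ]
[251. 230.] [ 0.3922 -0.3611  0.056 ]
83 258.7590361445783 192.34939759036143 [ 0.4353 -0.3552  0.056 ]
```

View pics/w2.png

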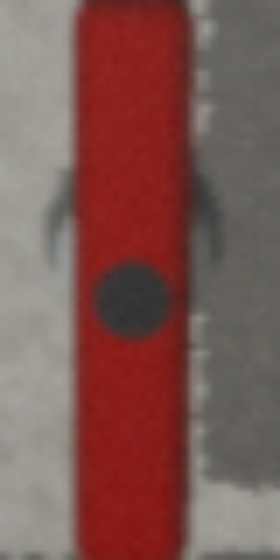

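>>> arm_command --steps '[[[-0.001, 0, -0.04], [0, 0, 0]], [[-0.001, 0, -0.08], [0, 0, 0]], [[-0.001, 0, -0.115], [0, 0, 0]], [[-0.001, 0, -0.14], [0, 0, 0]], [[-0.001, 0, -0.155], [0, 0, 0]], [[-0.001, 0, -0.166], [0, 0, 0]], [[-0.001, 0, -0.166], [0, 0, 0]]]' --gripper 0.0854

```text
t: 1.8
tcp_pos: [0.4354, -0.3559, 0.0334]
tool_rot: [[0.321, -0.947, -0.002], [-0.947, -0.321, 0.002], [-0.003, 0.002, -1.0]]
contact_force: [-1.0, 0.2, 0.4]
finger_gap: 0.0851
```

>>> arm_command --steps '[[[0, 0, 0], [0, 0, 0]], [[0, 0, 0], [0, 0, 0]], [[0, 0, 0], [0, 0, 0]], [[0, 0, 0], [0, 0, 0]], [[0, 0, 0], [0, 0, 0]], [[0, 0, 0], [0, 0, 0]], [[0, 0, 0], [0, 0, 0]], [[0, 0, 0], [0, 0, 0]]]' --gripper 0.0 --squeeze 60

```text
t: 2.47
tcp_pos: [0.4374, -0.3566, 0.036]
tool_rot: [[0.322, -0.947, 0.001], [-0.947, -0.322, -0.001], [0.001, -0.0, -1.0]]
contact_force: [-1.1, 0.6, 6.3]
finger_gap: 0.0168
```

>>> arm_command --steps '[[[0, 0, 0.01], [0, 0, 0]], [[0, 0, 0.03], [0, 0, 0]], [[0, 0, 0.06], [0, 0, 0]], [[0, 0, 0.095], [0, 0, 0]], [[0, 0, 0.13], [0, 0, 0]], [[0, 0, 0.16], [0, 0, 0]], [[0, 0, 0.185], [0, 0, 0]], [[0, 0, 0.185], [0, 0, 0]]]' --gripper 0.0 --squeeze 80

```text
t: 3.13
tcp_pos: [0.4387, -0.358, 0.2261]
tool_rot: [[0.322, -0.947, 0.005], [-0.947, -0.322, -0.006], [0.007, -0.003, -1.0]]
contact_force: [0.6, -0.7, -1.4]
finger_gap: 0.0164
```

>>> arm_command --steps '[[[0.003, 0.025, 0], [0, 0, 0]], [[0.008, 0.062, 0], [0, 0, 0]], [[0.012, 0.1, 0], [0, 0, 0]], [[0.017, 0.138, 0], [0, 0, 0]], [[0.022, 0.176, 0], [0, 0, 0]], [[0.026, 0.214, 0], [0, 0, 0]], [[0.031, 0.252, 0], [0, 0, 0]], [[0.035, 0.29, 0], [0, 0, 0]]]'

```text
t: 3.8
tcp_pos: [0.4714, -0.0644, 0.22]
tool_rot: [[0.322, -0.947, -0.001], [-0.947, -0.322, 0.0], [-0.0, 0.001, -1.0]]
contact_force: [0.6, 0.7, -1.8]
finger_gap: 0.0163
```

>>> arm_command --steps '[[[0.004, 0.034, 0], [0, 0, 0]], [[0.008, 0.064, 0], [0, 0, 0]], [[0.01, 0.083, 0], [0, 0, 0]], [[0.011, 0.088, 0], [0, 0, 0]], [[0.011, 0.088, 0], [0, 0, 0]], [[0.011, 0.088, 0], [0, 0, 0]], [[0.011, 0.088, 0], [0, 0, 0]], [[0.011, 0.088, 0], [0, 0, 0]]]'

```text
t: 4.47
tcp_pos: [0.4829, 0.0206, 0.2202]
tool_rot: [[0.32, -0.947, -0.0], [-0.947, -0.32, -0.0], [0.0, 0.0, -1.0]]
contact_force: [-0.2, -0.1, -2.3]
finger_gap: 0.0166
```

Run:
```python
from h import *
np.set_printoptions(precision=4,suppress=True)
c=cam('wrist'); cv2.imwrite('pics/w3.png',c[0]); s=sense();print(s['t'],s['qpos'],s['tcp_pos'],s['dq'],s['contact_force'],s['ft_torque'])
```

```text
4.5167 [-0.1085  0.2192 -0.2797  1.0722 -0.0001  2.7068] [0.483  0.0207 0.2202] [0.0013 0.0008 0.0007 0.0005 0.0003 0.0032] [ 0.2972 -0.0407 -2.2195] [-0.0275  0.0186 -0.0735]
```

View pics/w3.png

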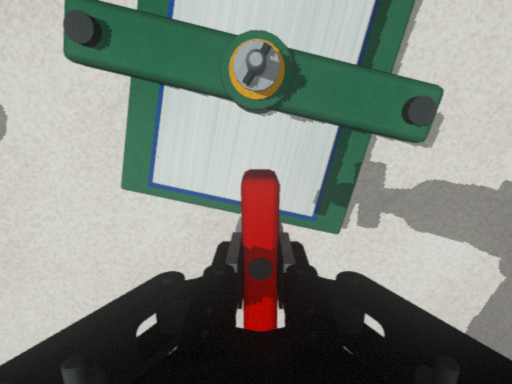

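The spindle with its pin is at (257,65), and the gripped handle's mark is at (260,268). I zoom in on both.

Run:
```python
from h import *
np.set_printoptions(precision=4,suppress=True)
c=cam('wrist'); g=c[0][25:115,210:310]; cv2.imwrite('pics/w4.png',cv2.resize(g,None,fx=6,fy=6,interpolation=2))
g=c[0][160:345,220:300]; cv2.imwrite('pics/w5.png',cv2.resize(g,None,fx=3,fy=3,interpolation=2))
s=sense()
q=c[0].astype(int); d=((q[...,2]<75)).astype(np.uint8); d[:255]=0;d[282:]=0;d[:,:247]=0;d[:,275:]=0
n,l,st,ce=cv2.connectedComponentsWithStats(d); print(st,ce)
T=s['tool_rot']
for i in range(1,n):
  if st[i][4]>60: print(T.T@(plane(c,ce[i],s['tcp_pos'][2]+.020)-s['tcp_pos']))
```

```text
[[     0      0    512    384 196170]
 [   248    258     25     22    438]] [[255.4898 191.3277]
 [260.0639 268.6507]]
[ 0.0008  0.0017 -0.02  ]
```

View pics/w4.png

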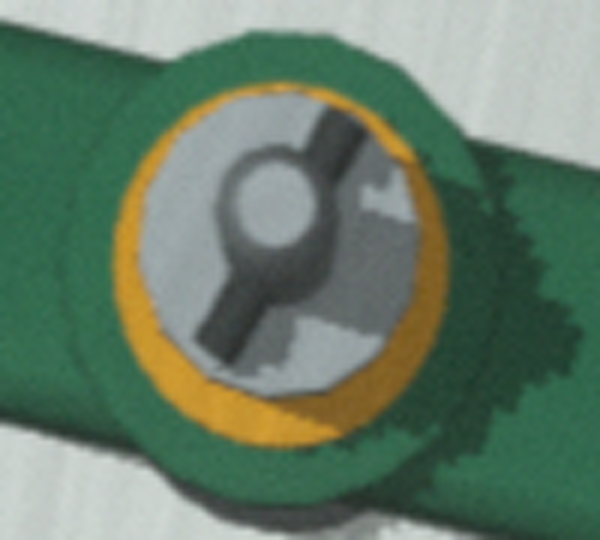

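View pics/w5.png

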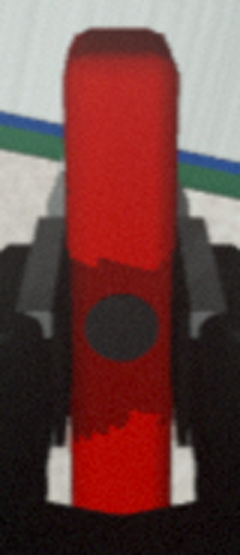

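Run:
```python
from h import *
np.set_printoptions(precision=4,suppress=True)
c=cam('wrist'); s=sense()
f=lambda x,y:(210+x/6-.42,25+y/6-.42)
a=plane(c,f(343,128),.177);b=plane(c,f(218,345),.177)
print('pin',a,b,(a+b)/2,np.linalg.norm(a-b),'yaw',np.arctan2(*(a-b)[1::-1]))
print('tip',plane(c,f(277,204),.192),'disc',plane(c,f(278,243),.170))
e=[plane(c,f(*p),.170) for p in [(140,235),(415,245),(285,90),(278,397)]]; print(e)
print('mark world',plane(c,(260.06,268.65),s['tcp_pos'][2]+.020),s['tcp_pos'])
u=plane(c,(260,190),.24)
```

```text
pin [0.5887 0.0515 0.177 ] [0.5657 0.0571 0.177 ] [0.5772 0.0543 0.177 ] 0.023678810793332367 yaw -0.23763047084104302
tip [0.5776 0.0545 0.192 ] disc [0.5778 0.0548 0.17  ]
[array([0.5739, 0.0687, 0.17  ]), array([0.5822, 0.0412, 0.17  ]), array([0.5916, 0.0586, 0.17  ]), array([0.5635, 0.05  , 0.17  ])]
mark world [0.4817 0.0195 0.2403] [0.483  0.0209 0.2203]
```

>>> arm_command --steps '[[[0, 0, 0.02], [0, 0, 0.1]], [[0, 0, 0.04], [0, 0, 0.22]], [[0, 0, 0.05], [0, 0, 0.34]], [[0, 0, 0.05], [0, 0, 0.46]], [[0, 0, 0.05], [0, 0, 0.58]], [[0, 0, 0.05], [0, 0, 0.7]], [[0, 0, 0.05], [0, 0, 0.82]], [[0, 0, 0.05], [0, 0, 0.94]]]'

```text
t: 5.28
tcp_pos: [0.483, 0.0212, 0.2703]
tool_rot: [[0.956, -0.293, 0.0], [-0.293, -0.956, -0.0], [0.0, 0.0, -1.0]]
contact_force: [-0.1, -0.5, -1.0]
finger_gap: 0.0162
```

>>> arm_command --steps '[[[0.01, 0.004, 0], [0, 0, 0.12]], [[0.02, 0.008, 0], [0, 0, 0.24]], [[0.035, 0.012, 0], [0, 0, 0.36]], [[0.05, 0.018, 0], [0, 0, 0.48]], [[0.065, 0.023, 0], [0, 0, 0.6]], [[0.08, 0.028, 0], [0, 0, 0.72]], [[0.09, 0.032, 0], [0, 0, 0.84]], [[0.093, 0.033, 0], [0, 0, 0.96]]]'

```text
t: 5.95
tcp_pos: [0.5774, 0.0547, 0.2698]
tool_rot: [[0.788, 0.615, 0.0], [0.615, -0.788, 0.0], [0.0, -0.0, -1.0]]
contact_force: [0.2, -0.7, -2.0]
finger_gap: 0.0164
```

>>> arm_command --steps '[[[0, 0, 0], [0, 0, 0.12]], [[0, 0, 0], [0, 0, 0.24]], [[0, 0, 0], [0, 0, 0.36]], [[0, 0, 0], [0, 0, 0.48]], [[0, 0, 0], [0, 0, 0.59]], [[0, 0, 0], [0, 0, 0.678]], [[0, 0, 0], [0, 0, 0.678]], [[0, 0, 0], [0, 0, 0.678]]]'

```text
t: 6.62
tcp_pos: [0.576, 0.0543, 0.2702]
tool_rot: [[0.237, 0.972, -0.0], [0.972, -0.237, -0.0], [-0.0, -0.0, -1.0]]
contact_force: [0.4, 0.0, -1.7]
finger_gap: 0.0164
```

Run:
```python
from h import *
np.set_printoptions(precision=4,suppress=True)
for i in range(3): c=cam('wrist')
cv2.imwrite('pics/w6.png',c[0]); s=sense();print(s['t'],s['qpos'],s['tcp_pos'],s['tool_rot'],s['dq'],s['contact_force'],s['ft_torque'])
q=c[0].astype(int); d=((q[...,2]<75)).astype(np.uint8); d[:255]=0;d[282:]=0;d[:,:247]=0;d[:,275:]=0
n,l,st,ce=cv2.connectedComponentsWithStats(d); print(st[1:],ce[1:])
for i in range(1,n): print('mark',plane(c,ce[i],s['tcp_pos'][2]+.02))
a=cam('scene');b=cam('side')
cv2.imwrite('pics/s1.png',cv2.resize(a[0][120:240,210:330],None,fx=4,fy=4,interpolation=2))
cv2.imwrite('pics/s2.png',cv2.resize(b[0][110:250,165:305],None,fx=4,fy=4,interpolation=2))
```

```text
6.7667 [-0.032   0.3783  0.0753  1.2678 -0.      0.2063] [0.5761 0.0545 0.2703] [[ 0.2361  0.9717 -0.0001]
 [ 0.9717 -0.2361 -0.    ]
 [-0.     -0.     -1.    ]] [ 0.0014 -0.      0.0015  0.0005 -0.0002 -0.0117] [ 0.0989  0.3062 -2.4274] [-0.0056  0.0216 -0.0515]
[[248 258  25  22 440]] [[260.1841 268.5932]]
mark [0.5776 0.0536 0.2903]
```

View pics/w6.png

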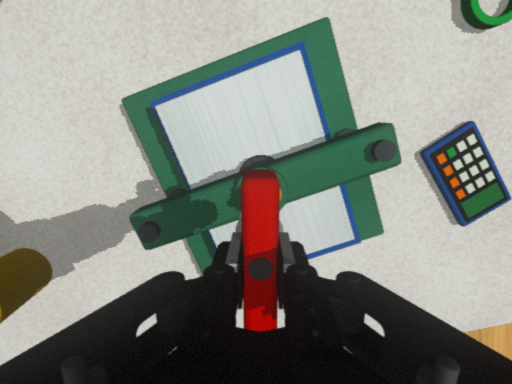

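View pics/s1.png

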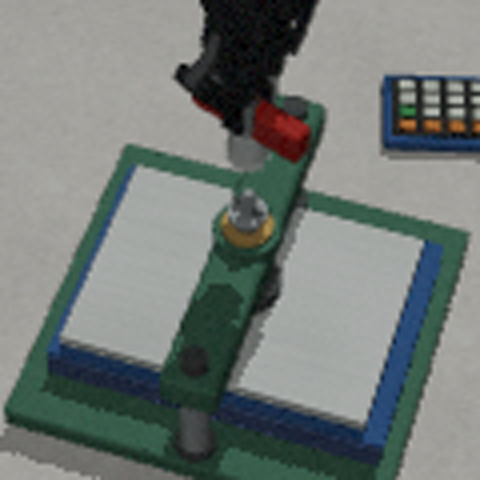

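View pics/s2.png

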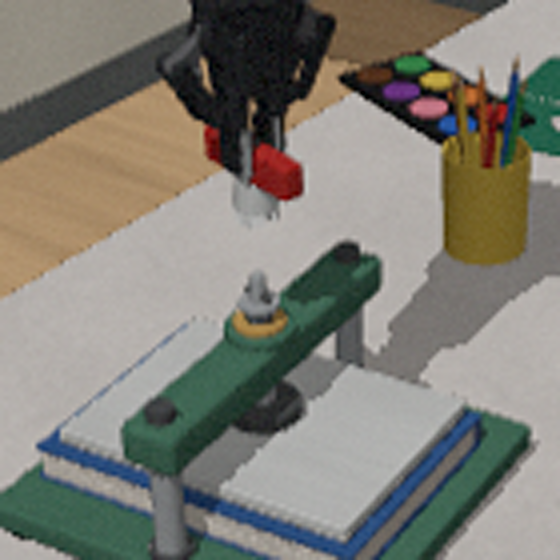

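The wrist view at the new yaw has the handle hiding the spindle, and the scene and side views show the hub above it. A wrist camera bias would not cancel after a turn of nearly half a circle, so I step back along tool y and measure the spindle again at this yaw.

>>> arm_command --steps '[[[0.02, -0.005, 0], [0, 0, 0]], [[0.05, -0.012, -0.01], [0, 0, 0]], [[0.08, -0.019, -0.03], [0, 0, 0]], [[0.097, -0.024, -0.04], [0, 0, 0]], [[0.097, -0.024, -0.04], [0, 0, 0]], [[0.097, -0.024, -0.04], [0, 0, 0]], [[0.097, -0.024, -0.04], [0, 0, 0]], [[0.097, -0.024, -0.04], [0, 0, 0]]]'

```text
t: 7.53
tcp_pos: [0.6727, 0.031, 0.2314]
tool_rot: [[0.234, 0.972, 0.001], [0.972, -0.234, -0.0], [0.0, 0.001, -1.0]]
contact_force: [1.0, 0.2, -2.4]
finger_gap: 0.0163
```

Run:
```python
from h import *
np.set_printoptions(precision=4,suppress=True)
for i in range(2): c=cam('wrist')
s=sense();print(s['t'],s['qpos'],s['tcp_pos'],s['tool_rot'][:,0],s['dq'])
p=proj(c,(.5776,.0545,.177)); print(p,c[2])
x,y=int(p[0])-40,int(p[1])-40; print(x,y)
cv2.imwrite('pics/w7.png',cv2.resize(c[0][y:y+80,x:x+80],None,fx=7,fy=7,interpolation=2))
np.savez('c7.npz',im=c[0],K=c[1],e=c[2],R=c[3],o=(x,y))
```

```text
7.6333 [-0.0624  0.5857  0.309   1.2927  0.      0.1731] [0.6728 0.031  0.2316] [0.2334 0.9724 0.0003] [-0.0009  0.0013  0.0045 -0.0017 -0.0002 -0.0023]
[261.8283  70.5961] [0.6049 0.0466 0.3742]
221 30
```

View pics/w7.png

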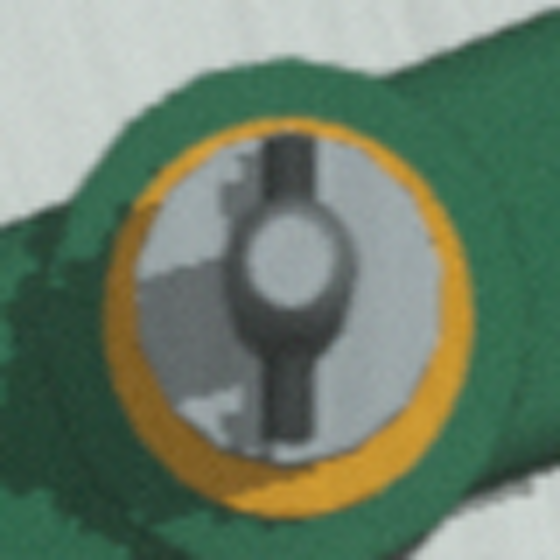

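Run:
```python
from h import *
np.set_printoptions(precision=4,suppress=True)
z=np.load('c7.npz'); c=(z['im'],z['K'],z['e'],z['R'])
f=lambda x,y:(221+x/7-.43,30+y/7-.43)
a=plane(c,f(290,137),.177);b=plane(c,f(287,443),.177)
print('pin',(a+b)/2,np.linalg.norm(a-b),np.arctan2(*(a-b)[1::-1]))
S=plane(c,f(290,257),.192);print('tip',S,'disc',plane(c,f(290,298),.170))
s=sense(); m=plane(c,(260.15,268.6),s['tcp_pos'][2]+.02); print('mark',m,m-s['tcp_pos'],'tcp target',S-m+s['tcp_pos'])
print('needed', S-m)
```

```text
pin [0.5781 0.0544 0.177 ] 0.025975840946036093 2.897056753387505
tip [0.5774 0.0545 0.192 ] disc [0.5776 0.0547 0.17  ]
mark [0.6743 0.0301 0.2516] [ 0.0015 -0.0009  0.02  ] tcp target [0.576  0.0554 0.172 ]
needed [-0.0968  0.0244 -0.0596]
```

Run:
```python
from h import *
np.set_printoptions(precision=4,suppress=True)
for i in range(5): 
    s=sense(); print(s['t'],s['tcp_pos'],s['tool_rot'][:,0],s['contact_force']); c=cam('wrist'); 
    S=plane(c,(221+290/7-.43,30+257/7-.43),.192); print(S)
```

```text
7.6333 [0.6728 0.031  0.2316] [0.2334 0.9724 0.0003] [ 0.2212 -0.306  -2.5483]
[0.5774 0.0545 0.192 ]
7.6833 [0.6729 0.031  0.2315] [0.2334 0.9724 0.0002] [ 0.4495 -0.4217 -2.036 ]
[0.5775 0.0545 0.192 ]
7.7333 [0.6729 0.0309 0.2313] [0.2334 0.9724 0.0002] [ 0.33    0.9044 -2.3858]
[0.5776 0.0544 0.192 ]
7.7833 [0.6729 0.0309 0.2311] [0.2334 0.9724 0.0002] [-0.6009  0.8211 -2.6908]
[0.5776 0.0544 0.192 ]
7.8333 [0.673  0.0308 0.2309] [0.2335 0.9724 0.0001] [ 0.3424 -0.521  -2.305 ]
[0.5777 0.0543 0.192 ]
```

Run:
```python
from h import *
np.set_printoptions(precision=5,suppress=True)
s=sense();print(s['tool_rot'],s['tcp_pos']); d=get_image('wrist'); print(d['tool_from_camera']); print(s['tcp_pos']+s['tool_rot']@d['tool_from_camera'][:3,3])
```

```text
[[ 0.23352  0.97235  0.0005 ]
 [ 0.97235 -0.23352 -0.00003]
 [ 0.00009  0.00049 -1.     ]] [0.67297 0.03078 0.23074]
[[ 1.      -0.00009 -0.00009 -0.00062]
 [ 0.00011  0.96157  0.27456 -0.06946]
 [ 0.00006 -0.27456  0.96157 -0.14272]
 [ 0.       0.       0.       1.     ]]
[0.60521 0.04641 0.37342]
```

>>> arm_command --steps '[[[0, 0, 0.025], [0, 0, 0]], [[-0.03, 0.008, 0.03], [0, 0, 0]], [[-0.06, 0.016, 0.03], [0, 0, 0]], [[-0.09, 0.023, 0.03], [0, 0, 0]], [[-0.097, 0.0245, 0.025], [0, 0, 0]], [[-0.097, 0.0245, 0.015], [0, 0, 0]], [[-0.097, 0.0245, 0.01], [0, 0, 0]], [[-0.097, 0.0245, 0.01], [0, 0, 0]]]'

```text
t: 8.6
tcp_pos: [0.5761, 0.055, 0.2388]
tool_rot: [[0.234, 0.972, -0.002], [0.972, -0.234, -0.0], [-0.0, -0.002, -1.0]]
contact_force: [0.4, -0.2, -1.8]
finger_gap: 0.0161
```

Run:
```python
from h import *
np.set_printoptions(precision=4,suppress=True)
for i in range(2): a=cam('scene')
b=cam('side')
s=sense(); print(s['t'],s['tcp_pos'],s['tool_rot'][:,0],s['contact_force'],s['dq'])
cv2.imwrite('pics/s3.png',cv2.resize(a[0][140:200,240:310],None,fx=8,fy=8,interpolation=2))
cv2.imwrite('pics/s4.png',cv2.resize(b[0][140:210,195:265],None,fx=8,fy=8,interpolation=2))
```

```text
8.75 [0.5768 0.0549 0.24  ] [ 0.234   0.9722 -0.0001] [-0.0741  0.3293 -2.9036] [ 0.0007 -0.0061  0.0041  0.0007  0.0018 -0.0003]
```

View pics/s3.png

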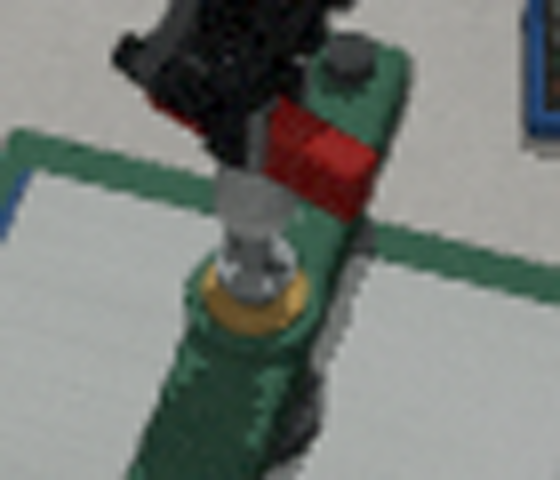

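View pics/s4.png

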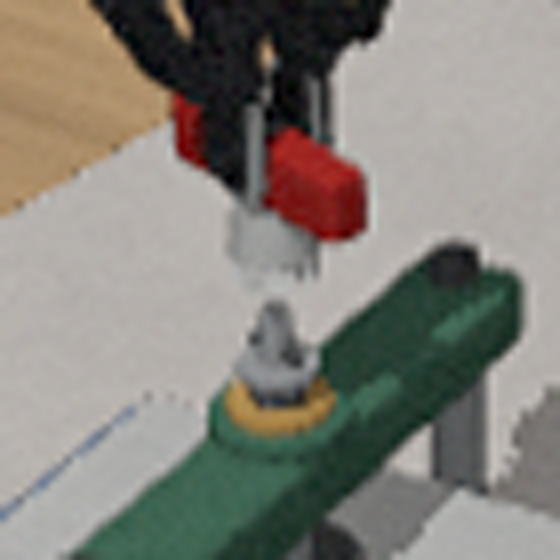

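>>> arm_command --steps '[[[-0.0006, 0, -0.004], [0, 0, 0]], [[-0.0006, 0, -0.009], [0, 0, 0]], [[-0.0006, 0, -0.011], [0, 0, 0]], [[-0.0006, 0, -0.012], [0, 0, 0]], [[-0.0006, 0, -0.013], [0, 0, 0]], [[-0.0006, 0, -0.014], [0, 0, 0]], [[-0.0006, 0, -0.014], [0, 0, 0]]]'

```text
t: 9.33
tcp_pos: [0.5754, 0.0552, 0.2262]
tool_rot: [[0.234, 0.972, -0.0], [0.972, -0.234, -0.0], [-0.0, -0.0, -1.0]]
contact_force: [0.4, 0.3, -3.0]
finger_gap: 0.016
```

No contact so far. I continue in small steps.

>>> arm_command --steps '[[[0.0003, 0, -0.001], [0, 0, 0]], [[0.0003, 0, -0.002], [0, 0, 0]], [[0.0003, 0, -0.0025], [0, 0, 0]], [[0.0003, 0, -0.003], [0, 0, 0]], [[0.0003, 0, -0.003], [0, 0, 0]]]'

```text
t: 9.75
tcp_pos: [0.5759, 0.0553, 0.2234]
tool_rot: [[0.234, 0.972, 0.0], [0.972, -0.234, 0.0], [0.0, 0.0, -1.0]]
contact_force: [1.0, 0.2, -1.7]
finger_gap: 0.0161
```

>>> arm_command --steps '[[[0, 0, -0.001], [0, 0, 0]], [[0, 0, -0.002], [0, 0, 0]], [[0, 0, -0.0025], [0, 0, 0]], [[0, 0, -0.003], [0, 0, 0]], [[0, 0, -0.003], [0, 0, 0]]]'

```text
t: 10.17
tcp_pos: [0.576, 0.0553, 0.2203]
tool_rot: [[0.234, 0.972, 0.001], [0.972, -0.234, 0.0], [0.0, 0.0, -1.0]]
contact_force: [2.5, 2.2, -1.6]
finger_gap: 0.0165
```

>>> arm_command --steps '[[[0.0004, 0.0003, -0.001], [0, 0, 0]], [[0.0004, 0.0003, -0.002], [0, 0, 0]], [[0.0004, 0.0003, -0.0025], [0, 0, 0]], [[0.0004, 0.0003, -0.003], [0, 0, 0]], [[0.0004, 0.0003, -0.003], [0, 0, 0]]]'

```text
t: 10.58
tcp_pos: [0.5761, 0.0554, 0.2171]
tool_rot: [[0.234, 0.972, -0.0], [0.972, -0.234, -0.0], [-0.0, -0.0, -1.0]]
contact_force: [0.8, 0.2, -2.6]
finger_gap: 0.0164
```

>>> arm_command --steps '[[[0, 0, -0.001], [0, 0, 0]], [[0, 0, -0.002], [0, 0, 0]], [[0, 0, -0.003], [0, 0, 0]], [[0, 0, -0.0035], [0, 0, 0]], [[0, 0, -0.0035], [0, 0, 0]]]'

```text
t: 11.0
tcp_pos: [0.5761, 0.0554, 0.2136]
tool_rot: [[0.234, 0.972, -0.0], [0.972, -0.234, -0.0], [-0.0, -0.0, -1.0]]
contact_force: [1.1, 0.2, -2.7]
finger_gap: 0.0161
```

>>> arm_command --steps '[[[0, 0, -0.0007], [0, 0, 0]], [[0, 0, -0.0014], [0, 0, 0]], [[0, 0, -0.002], [0, 0, 0]], [[0, 0, -0.002], [0, 0, 0]]]'

```text
t: 11.33
tcp_pos: [0.5761, 0.0554, 0.2117]
tool_rot: [[0.234, 0.972, -0.0], [0.972, -0.234, -0.0], [-0.0, -0.0, -1.0]]
contact_force: [1.2, 0.9, -2.5]
finger_gap: 0.0164
```

>>> arm_command --steps '[[[0, 0, -0.0007], [0, 0, 0]], [[0, 0, -0.0014], [0, 0, 0]], [[0, 0, -0.002], [0, 0, 0]], [[0, 0, -0.002], [0, 0, 0]]]'

```text
t: 11.67
tcp_pos: [0.5761, 0.0555, 0.2096]
tool_rot: [[0.234, 0.972, -0.0], [0.972, -0.234, 0.0], [0.0, -0.0, -1.0]]
contact_force: [0.4, 1.8, -3.0]
finger_gap: 0.0165
```

>>> arm_command --steps '[[[0, 0, -0.0005], [0, 0, 0]], [[0, 0, -0.001], [0, 0, 0]], [[0, 0, -0.0015], [0, 0, 0]], [[0, 0, -0.0015], [0, 0, 0]]]'

```text
t: 12.0
tcp_pos: [0.5761, 0.0555, 0.2082]
tool_rot: [[0.234, 0.972, -0.0], [0.972, -0.234, 0.0], [0.0, -0.0, -1.0]]
contact_force: [-0.1, 0.1, -3.0]
finger_gap: 0.0163
```

>>> arm_command --steps '[[[0, 0, -0.0005], [0, 0, 0]], [[0, 0, -0.001], [0, 0, 0]], [[0, 0, -0.0015], [0, 0, 0]], [[0, 0, -0.0015], [0, 0, 0]]]'

```text
t: 12.33
tcp_pos: [0.5761, 0.0555, 0.2067]
tool_rot: [[0.234, 0.972, -0.0], [0.972, -0.234, -0.0], [-0.0, -0.0, -1.0]]
contact_force: [1.1, 0.4, -1.4]
finger_gap: 0.0161
```

>>> arm_command --steps '[[[0, 0, -0.0005], [0, 0, 0]], [[0, 0, -0.001], [0, 0, 0]], [[0, 0, -0.001], [0, 0, 0]]]'

```text
t: 12.58
tcp_pos: [0.5761, 0.0555, 0.2057]
tool_rot: [[0.234, 0.972, -0.0], [0.972, -0.234, -0.0], [-0.0, -0.0, -1.0]]
contact_force: [0.3, 1.0, -1.1]
finger_gap: 0.0159
```

>>> arm_command --steps '[[[0, 0, -0.0005], [0, 0, 0]], [[0, 0, -0.001], [0, 0, 0]], [[0, 0, -0.001], [0, 0, 0]]]'

```text
t: 12.83
tcp_pos: [0.5763, 0.0554, 0.2054]
tool_rot: [[0.234, 0.972, 0.001], [0.972, -0.234, -0.0], [0.0, 0.001, -1.0]]
contact_force: [-1.1, 0.2, 4.0]
finger_gap: 0.0164
```

Run:
```python
from h import *
np.set_printoptions(precision=4,suppress=True)
a=cam('scene'); b=cam('side')
s=sense(); print(s['t'],s['qpos'],s['tcp_pos'],s['contact_force'],s['ft_torque'])
cv2.imwrite('pics/s5.png',cv2.resize(a[0][140:200,240:310],None,fx=8,fy=8,interpolation=2))
cv2.imwrite('pics/s6.png',cv2.resize(b[0][140:210,195:265],None,fx=8,fy=8,interpolation=2))
```

```text
12.9333 [-0.0303  0.4073 -0.0519  1.1109 -0.0001  0.2055] [0.5763 0.0554 0.2054] [-1.6921  0.2612  5.9006] [ 0.0721  0.3272 -0.0262]
```

View pics/s6.png

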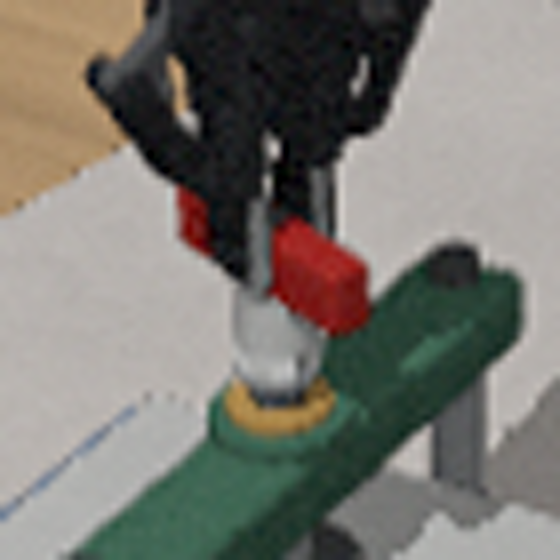

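View pics/s5.png

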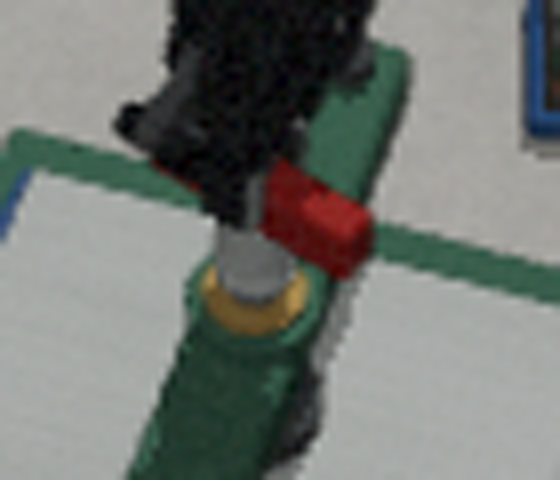

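Contact came at TCP z 0.2054, well below the 0.213 pin stop. Both views show the hub sitting on the shoulder disc with no gap, so the handle is home. I now wind clockwise, with the tool sinking 1.91 mm per rad.

>>> arm_command --steps '[[[0.0001, 0.0001, -0.0002], [0, 0, -0.1]], [[0.0002, 0.0002, -0.0004], [0, 0, -0.2]], [[0.0004, 0.0004, -0.0006], [0, 0, -0.3]], [[0.0005, 0.0005, -0.0008], [0, 0, -0.4]], [[0.0007, 0.0006, -0.001], [0, 0, -0.5]], [[0.0008, 0.0006, -0.0011], [0, 0, -0.6]], [[0.001, 0.0007, -0.0013], [0, 0, -0.7]], [[0.001, 0.0007, -0.0013], [0, 0, -0.7]]]'

```text
t: 13.6
tcp_pos: [0.5773, 0.0567, 0.2042]
tool_rot: [[0.809, 0.588, 0.001], [0.588, -0.809, 0.001], [0.001, -0.0, -1.0]]
contact_force: [-1.2, 1.9, 6.2]
finger_gap: 0.0161
```

Run:
```python
from h import *
np.set_printoptions(precision=4,suppress=True)
for i in range(2):
  s=sense(); print(s['t'],s['qpos'][5],s['tcp_pos'],np.arctan2(s['tool_rot'][1,0],s['tool_rot'][0,0]),s['contact_force'],s['ft_torque'],s['joint_torque'][5]);c=cam('wrist')
```

```text
13.6 0.9129849410400184 [0.5773 0.0567 0.2042] 0.6291511550958961 [-1.153   1.8643  6.1798] [0.6226 0.3036 0.0062] 1.7556411400437355
13.65 0.9084662492775746 [0.5773 0.0566 0.2042] 0.6336392015024767 [-1.8587  2.2925  6.9692] [0.5322 0.3985 0.0432] 0.8280849829316139
```

>>> arm_command --steps '[[[0.0001, 0, -0.0002], [0, 0, -0.08]], [[0.0002, 0, -0.0003], [0, 0, -0.16]], [[0.0004, 0.0001, -0.0005], [0, 0, -0.24]], [[0.0005, 0.0001, -0.0006], [0, 0, -0.3]], [[0.0005, 0.0001, -0.0006], [0, 0, -0.3]]]'

```text
t: 14.12
tcp_pos: [0.5778, 0.0567, 0.2036]
tool_rot: [[0.946, 0.325, 0.001], [0.325, -0.946, 0.001], [0.001, -0.0, -1.0]]
contact_force: [-1.8, 2.3, 6.0]
finger_gap: 0.0161
```

```bash
cat > t.py <<'E'
from h import *
np.set_printoptions(precision=3,suppress=True)
R=[]
for i in range(6):
  s=sense(); R.append(np.r_[s['ft_torque'],s['joint_torque'][5],s['contact_force'],s['tcp_pos']]);c=cam('wrist')
R=np.array(R)
print(s['t'],s['qpos'][5],'yaw',np.arctan2(s['tool_rot'][1,0],s['tool_rot'][0,0])); print('tq',R.mean(0)[:4],R.std(0)[:4]);print('F',R.mean(0)[4:7],'tcp',R.mean(0)[7:])
E
python3 t.py
```

```text
14.3667 1.2070010130724809 yaw 0.3352584570442796
tq [0.536 0.38  0.    0.314] [0.031 0.022 0.021 0.411]
F [-1.749  2.068  7.12 ] tcp [0.578 0.057 0.204]
```

>>> arm_command --steps '[[[0.0001, 0, -0.0001], [0, 0, -0.05]], [[0.0002, 0, -0.0002], [0, 0, -0.1]], [[0.0003, 0, -0.0003], [0, 0, -0.15]], [[0.0004, 0, -0.0004], [0, 0, -0.2]]]'

```text
t: 14.75
tcp_pos: [0.5781, 0.0567, 0.2032]
tool_rot: [[0.991, 0.133, 0.001], [0.133, -0.991, 0.001], [0.001, -0.001, -1.0]]
contact_force: [-2.7, 2.1, 7.4]
finger_gap: 0.0163
```

```bash
python3 t.py
python3 - <<'E'
from h import *
np.set_printoptions(precision=3,suppress=True)
E
```

```text
15.0 1.4070137413704753 yaw 0.135225871500752
tq [ 0.471  0.45   0.052 -0.014] [0.032 0.038 0.039 0.53 ]
F [-2.372  1.713  7.215] tcp [0.578 0.057 0.203]
```

>>> arm_command --steps '[[[0.0001, 0, -0.0001], [0, 0, -0.05]], [[0.0001, 0, -0.0002], [0, 0, -0.1]], [[0.0002, -0.0001, -0.0003], [0, 0, -0.15]], [[0.0003, -0.0001, -0.0004], [0, 0, -0.2]]]'

```text
t: 15.38
tcp_pos: [0.5784, 0.0566, 0.2028]
tool_rot: [[0.998, -0.067, 0.001], [-0.067, -0.998, 0.001], [0.001, -0.001, -1.0]]
contact_force: [-1.9, 1.9, 8.1]
finger_gap: 0.0162
```

```bash
echo "print('tz',R[:,2])" >> t.py; python3 t.py
python3 - <<'E'
from h import *
b=cam('side'); cv2.imwrite('pics/s7.png',cv2.resize(b[0][160:270,160:305],None,fx=5,fy=5,interpolation=2))
E
```

```text
15.6333 1.6068450976339084 yaw -0.06479192402419998
tq [ 0.448  0.473  0.057 -0.017] [0.022 0.041 0.037 0.53 ]
F [-2.316  2.235  7.667] tcp [0.578 0.057 0.203]
tz [0.102 0.103 0.057 0.003 0.022 0.056]
```

View pics/s7.png

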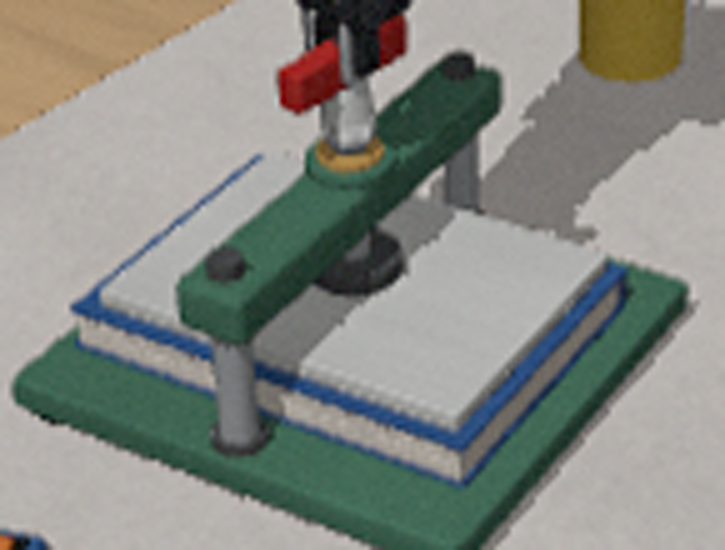

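The side view shows the handle turned, the hub on the disc and the platen nearly down. I keep going in 0.2 rad steps and watch the torque.

>>> arm_command --steps '[[[0.0001, 0, -0.0001], [0, 0, -0.05]], [[0.0001, -0.0001, -0.0002], [0, 0, -0.1]], [[0.0002, -0.0001, -0.0003], [0, 0, -0.15]], [[0.0003, -0.0002, -0.0004], [0, 0, -0.2]]]'

```text
t: 16.07
tcp_pos: [0.5787, 0.0564, 0.2025]
tool_rot: [[0.965, -0.264, 0.001], [-0.264, -0.965, 0.001], [0.001, -0.001, -1.0]]
contact_force: [-2.5, 1.8, 8.0]
finger_gap: 0.0165
```

```bash
python3 t.py
```

```text
16.3167 1.8064877921148828 yaw -0.2647528401489727
tq [0.504 0.525 0.089 0.008] [0.026 0.027 0.054 0.523]
F [-2.669  1.965  7.752] tcp [0.579 0.056 0.202]
tz [0.181 0.12  0.11  0.047 0.063 0.016]
```

>>> arm_command --steps '[[[0.0001, 0, -0.0001], [0, 0, -0.05]], [[0.0001, -0.0001, -0.0002], [0, 0, -0.1]], [[0.0002, -0.0001, -0.0003], [0, 0, -0.15]], [[0.0003, -0.0002, -0.0004], [0, 0, -0.2]]]'

```text
t: 16.7
tcp_pos: [0.579, 0.0562, 0.2022]
tool_rot: [[0.893, -0.45, 0.001], [-0.45, -0.893, 0.001], [0.001, -0.001, -1.0]]
contact_force: [-2.9, 1.2, 8.4]
finger_gap: 0.0164
```

```bash
python3 t.py
```

```text
16.95 2.0060820071786885 yaw -0.4646155681108309
tq [0.432 0.542 0.122 0.06 ] [0.033 0.029 0.048 0.518]
F [-2.741  1.694  8.359] tcp [0.579 0.056 0.202]
tz [0.212 0.149 0.089 0.127 0.093 0.065]
```

>>> arm_command --steps '[[[0, 0, -0.0001], [0, 0, -0.05]], [[0.0001, -0.0001, -0.0002], [0, 0, -0.1]], [[0.0001, -0.0001, -0.0003], [0, 0, -0.15]], [[0.0002, -0.0003, -0.0004], [0, 0, -0.2]]]'

```text
t: 17.33
tcp_pos: [0.5792, 0.0559, 0.2018]
tool_rot: [[0.786, -0.618, 0.001], [-0.618, -0.786, 0.001], [0.0, -0.001, -1.0]]
contact_force: [-3.4, 2.8, 8.9]
finger_gap: 0.0165
```

```bash
python3 t.py
```

```text
17.5833 2.2055031582129816 yaw -0.6645436450945533
tq [0.458 0.592 0.194 0.115] [0.042 0.037 0.063 0.511]
F [-3.07   2.048  9.007] tcp [0.579 0.056 0.202]
tz [0.316 0.223 0.183 0.154 0.119 0.168]
```

The driving torque went 0.10, 0.18, 0.21, 0.32 N m over the last 0.6 rad, which matches the book's stiffness. That puts touch at about 1.4 to 1.6 rad and the present nip at about 75 to 115 N, so it is snug and I stop here. I release, then back straight up.

>>> arm_command --steps '[[[0, 0, 0], [0, 0, 0]], [[0, 0, 0], [0, 0, 0]], [[0, 0, 0], [0, 0, 0]], [[0, 0, 0], [0, 0, 0]], [[0, 0, 0], [0, 0, 0]], [[0, 0, 0], [0, 0, 0]], [[0, 0, 0], [0, 0, 0]], [[0, 0, 0], [0, 0, 0]]]' --gripper 0.07

```text
t: 18.3
tcp_pos: [0.5792, 0.0554, 0.2009]
tool_rot: [[0.787, -0.617, -0.0], [-0.617, -0.787, -0.0], [-0.0, 0.0, -1.0]]
contact_force: [0.5, 0.1, 0.2]
finger_gap: 0.0701
```

>>> arm_command --steps '[[[0, 0, 0.005], [0, 0, 0]], [[0, 0, 0.02], [0, 0, 0]], [[0, 0, 0.045], [0, 0, 0]], [[0, 0, 0.075], [0, 0, 0]], [[0, 0, 0.11], [0, 0, 0]], [[-0.03, 0, 0.13], [0, 0, 0]], [[-0.07, 0, 0.13], [0, 0, 0]], [[-0.1, 0, 0.13], [0, 0, 0]]]'

```text
t: 18.97
tcp_pos: [0.4779, 0.0555, 0.3323]
tool_rot: [[0.787, -0.617, 0.002], [-0.617, -0.787, -0.0], [0.002, -0.001, -1.0]]
contact_force: [0.6, -0.0, 0.4]
finger_gap: 0.0699
```

Run:
```python
from h import *
np.set_printoptions(precision=4,suppress=True)
a=cam('scene'); b=cam('side');c=cam('wrist')
s=sense(); print(s['t'],s['tcp_pos'],s['contact_force'],s['ft_torque'],s['finger_gap'])
cv2.imwrite('pics/f1.png',cv2.resize(a[0][120:250,200:340],None,fx=4,fy=4,interpolation=2))
cv2.imwrite('pics/f2.png',cv2.resize(b[0][130:270,160:305],None,fx=4,fy=4,interpolation=2))
cv2.imwrite('pics/f3.png',c[0])
```

```text
19.1167 [0.4777 0.0556 0.3321] [ 1.8687 -0.3342 -0.1004] [-0.0072 -0.0259  0.0198] 0.0699915506723016
```

View pics/f1.png

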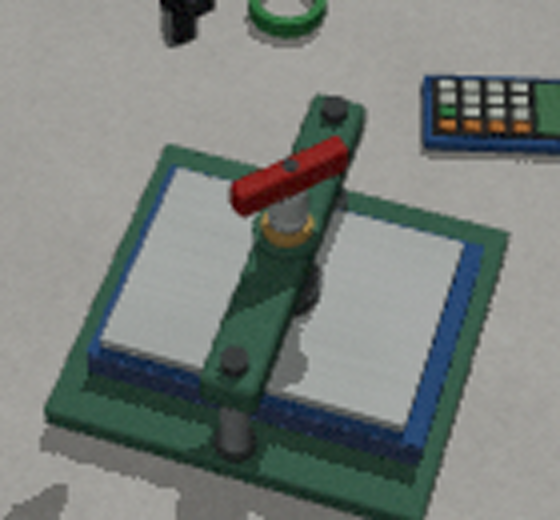

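View pics/f2.png

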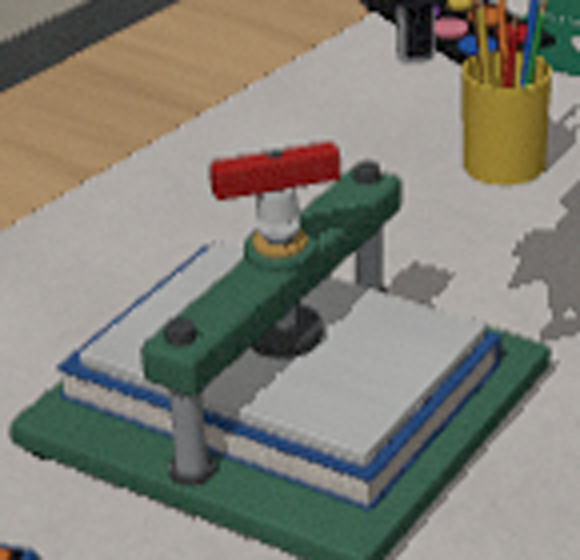

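View pics/f3.png

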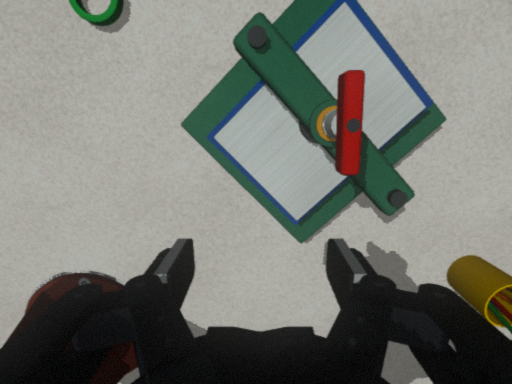

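Run:
```python
from h import *
np.set_printoptions(precision=4,suppress=True)
c=cam('wrist'); m=red(c[0]); m[:,:300]=0;m[:,400:]=0;m[200:]=0
k=max(cv2.findContours(m,0,2)[0],key=cv2.contourArea); [vx,vy,x0,y0]=cv2.fitLine(k,2,0,.01,.01).ravel()
a=plane(c,(x0,y0),.222);b=plane(c,(x0+30*vx,y0+30*vy),.222); print('bar yaw',np.arctan2(*(b-a)[1::-1]),'mark',plane(c,(353,125.5),.222))
S=cam('scene');D=cam('side')
print(two(S,(200+290/4,120+164/4),D,(160+275/4,130+154/4)),sense()['t'])
for n,p in [('tape',(272,121))]: pass
```

```text
bar yaw 0.9519931553317672 mark [0.58   0.0541 0.222 ]
(array([0.578 , 0.054 , 0.2203]), np.float64(0.0037291837894023647)) 19.2667
```

Run:
```python
from plant import finish_job
print(finish_job())
```

```text
the job is handed in; nothing more can be done
None
```

The handle is back on the spindle, wound down onto the book and released, and the job is handed in at about 19 s of the 72 s allowed. No verdict was reported, and the nip force is my estimate from torque, not a direct reading.

- **Fitting:** I read the pin's direction from the wrist camera and turned the handle to match before lowering it. The slot dropped over the pin on the way down, so no searching turn was needed. I felt only a few newtons at the wrist (about 8 N at the shoulder, against the 25 N limit).
- **Winding:** I turned it 2.0 rad clockwise. Driving torque rose from about 0.10 to 0.32 N m over the last 0.6 rad. That puts first touch at about 1.4–1.6 rad and the nip at roughly 75–115 N. The readings were noisy, and the end-of-move and averaged torques gave different touch points, so the range is wide.
- **Last checks:**
  - The handle's top mark came out at (0.578, 0.054, 0.220). The spindle is at (0.578, 0.054) and 0.222 was expected for a handle fully home; stopped on the pin it would be 0.229. The two sight lines for this measurement missed each other by 3.7 mm.
  - After release the bar pointed 0.05 rad off the gripper's last angle, which is within slot slack and camera error.
  - The gripper is open and clear. The tape roll, pencil cup and calculator looked untouched in the pictures I viewed, but I did not measure their positions again.

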